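# Build up a sine bar on its gauge blocks and level a taper wedge

### The arm

A 6-joint arm with a two-finger parallel gripper is mounted at the origin on a cart in front of the work surface, level with it; the furniture and walls round the work are solid. World frame = base frame: x ahead of the robot, y to its left, z up, the work surface at z = 0. Lengths are in m, angles in degrees, forces in N, time in s.
With the tool pointing down it reaches from about 0.3 to 0.75 m from the base axis. Payload 8.5 kg.
Tool frame: the origin (TCP) lies at the very end of the fingers, on their centre line; the grasp point (between the pads) lies 19 mm behind it (env.hold_point_z is the distance from the TCP to the grasp point, in m); z points along the fingers, y is the line along which they close (so a half turn about z gives the same grasp; the last joint's range is limited). The gripper opens to 85 mm and grips with 20 to 120 N. Pads are 22 mm wide; open, the fingers measure 114 mm over their backs; the gripper's body (76 mm by 85 mm) begins 54 mm behind the grasp point. The pads swing forward as they close: fully open they stand 13 mm farther back than shut.
Start: joints at [-87.737, 21.807, 74.336, -0, 83.858, -12.336], TCP at [0.139, -0.532, 0.192] pointing down, gripper open.
Joint ranges: [-178.18, 178.18], [-50.72, 133.34], [12.68, 142.11], [-81.47, 261.47], [9.98, 163.14], [-165.26, 165.26]. Speed limits (degrees/s): [136.94, 136.94, 180, 180, 180, 180].

### API

Orientations are given as a 3x3 rotation matrix whose columns are the frame's x, y, z axes.
In Python, from rig import env, optics gives the robot as it stands.
- The arm moves only by the shell command python3 -m jog 'ROWS' [OPENING] [FORCE]. ROWS is JSON, a list of rows, each an object with "linear": the shift along the tool's x, y, z in units of 40 mm (1.0 is 40 mm), a list of three; "roll": the turn about the tool's z in units of 5 degrees (1.0 is 5 degrees). A call has 1 to 12 rows; each row shifts and turns the commanded pose from where the row before left it, along the tool's axes as they then stand; what a row does not reach is not made up. A row lasts 1/12 s, in which the tool goes at most 41.7 mm and 7.16 degrees, less where a joint would pass 70% of its speed; a pose out of reach is approached as far as the arm can. A call is refused whole if a number of a shift passes 1 or a number of a turn 1, either way. A call with a gripper value outside its range is refused whole. OPENING is the opening, from -1 (shut) to 1 (fully open), set as the call begins (- or left out, the last holds). The fingers move at their own pace and stop on an object; FORCE is the grip in N (left out, the last holds). Time passes only in rows, so rows that do not move let the fingers close. It gives the time, the measured TCP pose, the force, the opening and the grip force at its end, in the units of the state.
- env.observe(): the state, without advancing time (a new reading comes with each control period).
- optics.get_image(name): name is "side" or "top"; returns the picture (384x512x3 uint8, red, green, blue); there is no depth.
- optics.calibration(name): a dict with "fov_y" (degrees; the focal length in pixels is half the picture's height over the tangent of half this angle, whatever the lens; pixels are square), "cx", "cy" (the principal point, pixels), "T" (4x4, takes a point from camera to world coordinates). Camera axes: x right, y down, z forward; pixel columns grow to the right and rows downward; lengths in m; the calibration is good to about 2 mm. A picture is of the moment at which its call begins. calibration takes no time and is no camera call.
- env.close_job(): hands the job in; it is judged then, once.
The state is a dict: "time_s": time; "q": joint angles; "qvel": joint speeds; "joint_efforts": joint torques, N m; "position": TCP position; "tool_rot": TCP orientation; "ft_force": force on the tool from outside, world axes, zero at the start; "wrist_torque": the same for the moment, N m; "grip_width": finger opening in m; "gripper_force": force on a finger pad.
Only numpy, scipy, OpenCV 4.12 (cv2) and the standard library are available. Lean on these libraries where they do the work, as an engineer would, in place of code of your own. Each camera call takes 0.05 s, during which the arm holds its last target. There are 200 camera calls.

### The job

Set up the sine bar so that the bronze wedge can be checked. On the middle of the base's raised pad stack the three square gauge blocks, bright steel at the bottom, dark grey carbide on it, white ceramic wear block on top; then lay the sine bar in line with the base, the roller at its end-stop end in the V seat and the other roller on the white block. Last, set the wedge lengthwise on the bar with its thick end close to the end stop, so that its top face comes out level, and leave the ring gauge and the plug gauge alone.

Things in the scene. Friction and masses are not known exactly. Their poses are not given: they have to be found in the camera images.
- sine_base: Fixed grey plate 154 x 64 x 15 mm with a bright raised pad (40 x 44, top at z = 18) and a V seat. Origin: on the granite under the pad's centre; z up, x lengthwise from V seat to pad, plate from x = -124 to 30. V seat: two 45-degree rails across the plate, 44 long, tops at z = 23.5; a roller (18 mm diameter) in the V has its axis along y at x = -95.4, z = 27, its underside level with the pad.
- steel_block: Loose square gauge block, bright steel, 24 x 24 x 16 mm high, small hole in the middle of its top. Origin: centre of its underside, z up.
- carbide_block: Loose square gauge block, dark grey carbide, 24 x 24 x 8 mm high, small hole in the middle. Origin: centre of its underside, z up.
- ceramic_block: Loose square wear block, white ceramic, 24 x 24 x 6 mm high, small hole in the middle. Origin: centre of its underside, z up.
- sine_bar: Loose steel bar on two smooth rollers (18 mm diameter, 28 long), 0.45 kg. Origin: mid axis of the roller at the end-stop end, 9 mm up as it lies; x along the bar to the other roller's axis at x = 100, y along the rollers, z up. Body 28 wide, x = -11 to 111, z = 2 to 20 (top face). Dark end stop: x = -16 to -11, up to z = 30. On the V and 30 mm of blocks it rises along x by 17.46 degrees.
- wedge: Loose bronze (yellow) wedge, 0.27 kg, 56 long (x) x 34 wide (y), 25.6 mm high at its thick end (x = -28) and 8 mm at its thin end (x = +28). Origin: centre of its flat underside, z up, x from the thick to the thin end. Flat sides to grasp across y. Its top slopes by 17.46 degrees.
- wedge_top (a point): Point in the middle of the wedge's sloping top face, 16.8 mm above the middle of its underside; its z axis is square to that face, its x axis runs down the face to the thin end.
- ring_gauge: Bystander: bright steel ring 50 mm in diameter, 18 mm high, lying flat. Origin: centre of its underside.
- plug_gauge: Bystander: steel double-ended plug gauge with a red band, 105 long (y) x 18 x 18 mm, lying on the granite. Origin: centre of its underside.

How it is judged:
By the outcome, as a careful person would: the job done as asked, in the order asked, and still so for the second after the job is handed in, with the robot touching nothing.
It also fails if it takes over 120 s, if anything falls off the work surface, if the arm or the gripper's body presses on something with over 40 N, if the wrist force passes 120 N, or if a joint passes its speed limit or range.

## Working session

There is one attempt and no reset: what is moved stays moved. The work goes in short steps, Python scripts to look and compute and a shell command to move; the robot and the scene stay as the last step left them, time stands still between calls to the robot, and variables do not carry over. Pictures are saved under pics/ and viewed, at most 14 in all, crops included, and the job is handed in when it is done.

```bash
ls; mkdir -p pics
python3 - <<'E'
from rig import env, optics
import cv2,numpy as np
for n in("side","top"):
    im=optics.get_image(n); cv2.imwrite(f"pics/{n}0.png",im[:,:,::-1])
    c=optics.calibration(n); print(n,c["fov_y"],c["cx"],c["cy"],c.keys()); print(np.round(c["T"],4))
s=env.observe(); print(s["time_s"],s["position"],np.round(s["tool_rot"],3),s["grip_width"],s["ft_force"],env.hold_point_z)
E
```

```text
pics
side 51.65550223415758 261.6566396360606 198.3834861090925 dict_keys(['fov_y', 'cx', 'cy', 'T'])
[[-0.8409 -0.2012  0.5024  0.0183]
 [-0.5408  0.3453 -0.767   0.6475]
 [-0.0191 -0.9167 -0.3992  0.4458]
 [ 0.      0.      0.      1.    ]]
top 44.39207218998418 255.57289864262316 188.119812130183 dict_keys(['fov_y', 'cx', 'cy', 'T'])
[[ 8.0000e-04 -9.9280e-01  1.1970e-01  3.4470e-01]
 [-1.0000e+00 -8.0000e-04  3.0000e-04 -1.0420e-01]
 [-2.0000e-04 -1.1970e-01 -9.9280e-01  1.4851e+00]
 [ 0.0000e+00  0.0000e+00  0.0000e+00  1.0000e+00]]
0.1 [ 0.13861861 -0.53193067  0.19186403] [[ 0.968  0.252 -0.   ]
 [ 0.252 -0.968  0.001]
 [ 0.    -0.001 -1.   ]] 0.08513867394585954 [1.41209254 0.42171135 0.15447188] 0.0187
```

View pics/top0.png

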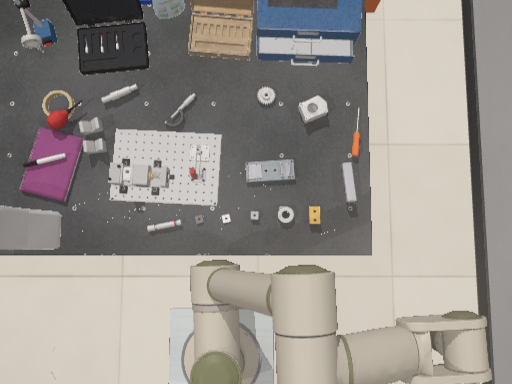

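View pics/side0.png

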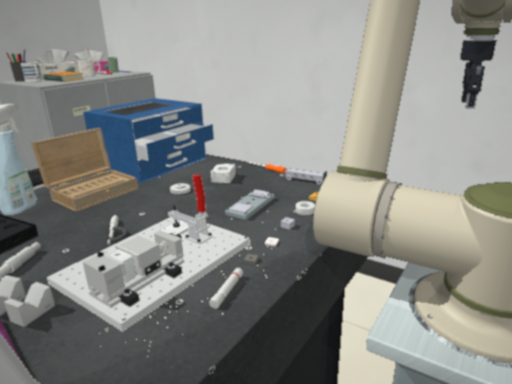

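The top view shows, in pixels: base (270,171), steel (255,215), ceramic (226,218), carbide (199,219), ring (286,214), wedge (315,215), sine bar (349,182) and plug (164,226). In the side view the arm hides the wedge and part of the bar, so I'm zooming in.

Run:
```python
import cv2
a=cv2.imread("pics/top0.png")[150:240,180:370]; cv2.imwrite("pics/topc.png",cv2.resize(a,None,fx=4.2,fy=4.2,interpolation=cv2.INTER_CUBIC))
a=cv2.imread("pics/side0.png")[160:270,180:340]; cv2.imwrite("pics/sidec.png",cv2.resize(a,None,fx=5,fy=5,interpolation=cv2.INTER_CUBIC))
```

```text
(no output)
```

View pics/topc.png

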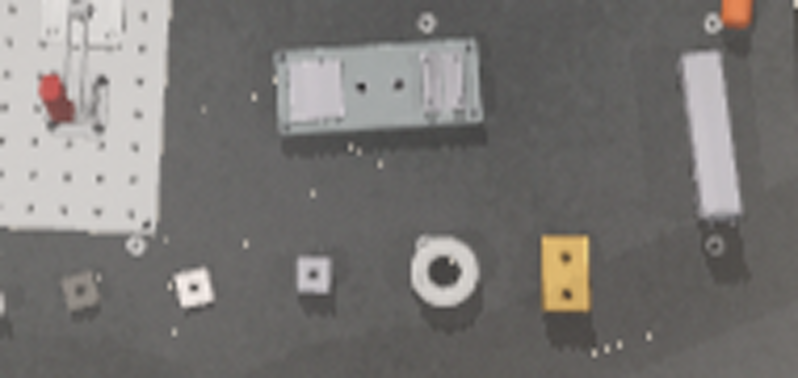

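View pics/sidec.png

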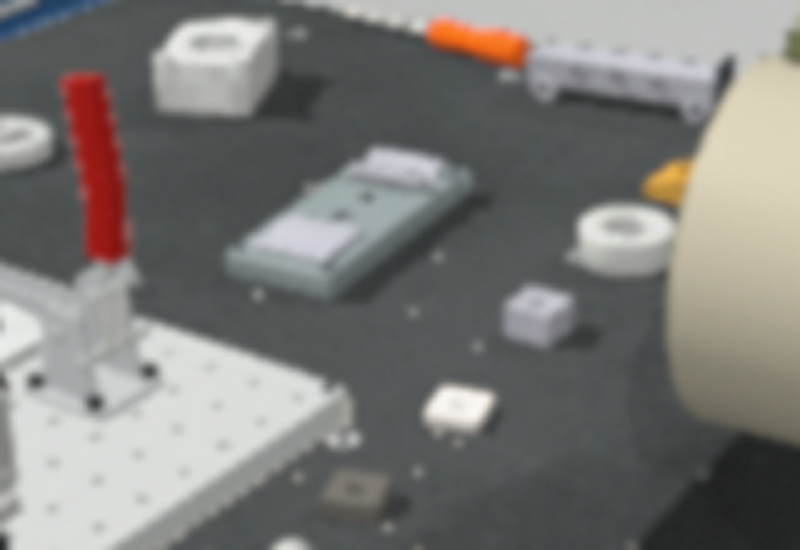

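The top crop gives the hole positions: steel (313,274), ceramic (194,288), carbide (80,290). The wedge centre is at (565,273), and the pad at (317,89) is on the left end of the base with the V on the right. In the side crop the bar's dark end stop is at its right end (727,65), nearest the robot. The same holes are at (538,300), (458,405) and (357,490), and the pad is at (305,237).

```bash
cat > vis.py <<'E'
import cv2,numpy as np
from rig import env,optics
def ray(n,u,v):
    c=optics.calibration(n);f=192/np.tan(np.radians(c["fov_y"]/2));T=np.array(c["T"])
    d=T[:3,:3]@np.array([(u-c["cx"])/f,(v-c["cy"])/f,1.]);return T[:3,3],d/np.linalg.norm(d)
def plane(n,u,v,z): o,d=ray(n,u,v);return o+d*(z-o[2])/d[2]
def tri(pt,ps):
    A=np.zeros((3,3));b=np.zeros(3);R=[ray("top",*pt),ray("side",*ps)]
    for o,d in R: P=np.eye(3)-np.outer(d,d);A+=P;b+=P@o
    x=np.linalg.solve(A,b);return x,[np.linalg.norm((np.eye(3)-np.outer(d,d))@(x-o))for o,d in R]
def proj(n,p):
    c=optics.calibration(n);f=192/np.tan(np.radians(c["fov_y"]/2));T=np.linalg.inv(c["T"])
    q=T[:3,:3]@np.asarray(p)+T[:3,3];return np.array([c["cx"]+f*q[0]/q[2],c["cy"]+f*q[1]/q[2]])
def rect(n,mask,x0,y0,k,z):
    """largest blob in upscaled mask -> world rectangle on plane z: centre, long-edge yaw, sizes mm"""
    cs,_=cv2.findContours(mask.astype(np.uint8),cv2.RETR_EXTERNAL,cv2.CHAIN_APPROX_NONE)
    c=max(cs,key=cv2.contourArea)[:,0]
    w=np.array([plane(n,(p[0]+.5)/k-.5+x0,(p[1]+.5)/k-.5+y0,z)[:2] for p in c])*1000
    (cx,cy),(a,b),t=cv2.minAreaRect(w.astype(np.float32))
    if a<b:a,b,t=b,a,t+90
    return np.round([cx,cy,(t+90)%180-90,a,b],1)
E
python3 - <<'E'
from vis import *
tc=lambda x,y:((x+.5)/4.2-.5+180,(y+.5)/4.2-.5+150); sc=lambda x,y:((x+.5)/5-.5+180,(y+.5)/5-.5+160)
for n,a,b in[("steel",(313,274),(538,300)),("ceramic",(194,288),(458,405)),("carbide",(80,290),(357,490)),("pad",(317,89.5),(305,237)),("barfar_top",(700,54),(532,46)),("ring",(444,271),(627,226))]:
    x,e=tri(tc(*a),sc(*b));print(n,np.round(x*1000,1),np.round(np.array(e)*1000,1))
im=cv2.imread("pics/top0.png").astype(np.float32);k=8
def crop(x0,x1,y0,y1):return cv2.resize(im[y0:y1,x0:x1],None,fx=k,fy=k,interpolation=cv2.INTER_LINEAR)
for n,(x0,x1,y0,y1),z,fn in[
 ("steel",(245,266,205,226),.016,lambda a:a.mean(2)>125),
 ("ceramic",(216,236,208,229),.006,lambda a:a.mean(2)>140),
 ("carbide",(188,209,209,229),.008,lambda a:(a[...,2]>a[...,0]+0)&(a.mean(2)>76)),
 ("wedge",(302,328,200,230),.012,lambda a:a[...,2]-a[...,0]>50),
 ("bar",(335,362,156,206),.029,lambda a:a.mean(2)>125),
 ("base",(238,302,153,190),.015,lambda a:a.mean(2)>115),
 ("pad",(244,264,160,183),.018,lambda a:(a.mean(2)>165)),
 ]:
    a=crop(x0,x1,y0,y1); m=fn(a); m=cv2.morphologyEx(m.astype(np.uint8),cv2.MORPH_OPEN,np.ones((5,5)))
    print(n,rect("top",m,x0,y0,k,z),np.round(np.percentile(a.mean(2),[5,50,95])))
E
```

```text
steel [436.8 -99.9  16.7] [1. 1.]
ceramic [427.2 -10.7   5.2] [0.8 0.8]
carbide [425.   74.    7.1] [1.4 1.4]
pad [ 576.  -102.6   16.5] [0.6 0.6]
barfar_top [ 601.8 -388.1   29.5] [0.4 0.4]
ring [ 438.9 -197.3   17.1] [1.2 1.2]
steel [437.7 -99.5  -1.9  27.6  26.3] [ 82. 100. 188.]
ceramic [428.4 -10.2  11.5  27.9  27.5] [102. 106. 223.]
carbide [426.8  76.8 -90.   66.4  62.3] [ 97. 105. 136.]
wedge [ 439.  -287.5    0.    56.8   36.2] [ 75.  94. 170.]
bar [ 541.9 -394.7    5.8  125.7   33.6] [ 87.  98. 195.]Traceback (most recent call last):
  File "<stdin>", line 17, in <module>
  File "vis.py", line 18, in rect
    w=np.array([plane(n,(p[0]+.5)/k-.5+x0,(p[1]+.5)/k-.5+y0,z)[:2] for p in c])*1000
                ~~~~~^^^^^^^^^^^^^^^^^^^^^^^^^^^^^^^^^^^^^^^^^
  File "vis.py", line 6, in plane
    def plane(n,u,v,z): o,d=ray(n,u,v);return o+d*(z-o[2])/d[2]
                            ~~~^^^^^^^
  File "vis.py", line 4, in ray
    c=optics.calibration(n);f=192/np.tan(np.radians(c["fov_y"]/2));T=np.array(c["T"])
ValueError: time passes only in moves, steps and waits
```

Triangulated heights match the text (16.7, 5.2, 7.1, 16.5 and 29.5 mm). First move goes toward the steel block.

```bash
sed -i 's/^def ray/import functools\n_C={}\ndef cal(n):\n    if n not in _C:_C[n]=optics.calibration(n)\n    return _C[n]\ndef ray/; s/c=optics.calibration(n)/c=cal(n)/' vis.py
python3 -m jog '[{"linear":[0,0,0],"roll":1},{"linear":[0,0,0],"roll":1},{"linear":[0,0,0],"roll":1},{"linear":[0,0,0],"roll":0.3},{"linear":[0.475,-0.735,0],"roll":0},{"linear":[0.475,-0.735,0],"roll":0},{"linear":[0.475,-0.735,0],"roll":0},{"linear":[0.475,-0.735,0],"roll":0},{"linear":[0.475,-0.735,0],"roll":0},{"linear":[0.475,-0.735,0],"roll":0},{"linear":[0.475,-0.735,0],"roll":0},{"linear":[0.475,-0.735,0],"roll":0}]' 1 40
python3 - <<'E'
from vis import *
s=optics.get_image("side");cv2.imwrite("pics/side1.png",s[:,:,::-1]);cv2.imwrite("pics/side1c.png",cv2.resize(s[160:270,180:390,::-1],None,fx=3.8,fy=3.8,interpolation=cv2.INTER_CUBIC))
im=cv2.imread("pics/top0.png").astype(np.float32);k=8
def crop(x0,x1,y0,y1):return cv2.resize(im[y0:y1,x0:x1],None,fx=k,fy=k,interpolation=cv2.INTER_LINEAR)
for n,(x0,x1,y0,y1),z,fn in[
 ("carbide",(190,207,211,227),.008,lambda a:(a[...,0]<a[...,2]-2)),
 ("base",(241,299,155,188),.015,lambda a:a.mean(2)>125),
 ("pad",(244,264,160,183),.018,lambda a:(a.mean(2)>178)),
 ("V",(276,296,158,183),.022,lambda a:(a.mean(2)>178)),
 ]:
    a=crop(x0,x1,y0,y1); m=fn(a); m=cv2.morphologyEx(m.astype(np.uint8),cv2.MORPH_OPEN,np.ones((5,5)))
    print(n,rect("top",m,x0,y0,k,z),np.round(np.percentile(a.mean(2),[5,50,95])),np.round(a[80,60]))
E
```

```text
time_s: 1.1
position: [0.2989, -0.3005, 0.1923]
tool_rot: [[0.999, -0.033, -0.0], [-0.033, -0.999, 0.0], [-0.0, -0.0, -1.0]]
ft_force: [1.0, -0.8, -0.1]
grip_width: 0.0851
gripper_force: 0.0
carbide [426.7  76.8 -89.2  53.   50.3] [ 92. 106. 137.] [132. 139. 144.]
base [ 579.8 -146.9  -86.2  156.    64.6] [ 77. 124. 194.] [170. 169. 166.]
pad [ 576.9 -101.2    3.8   46.3   41.1] [ 94. 166. 198.] [195. 192. 196.]
V [ 5.811e+02 -2.037e+02 -4.000e-01  4.100e+01  1.180e+01] [ 74. 156. 181.] [163. 160. 165.]
```

View pics/side1c.png

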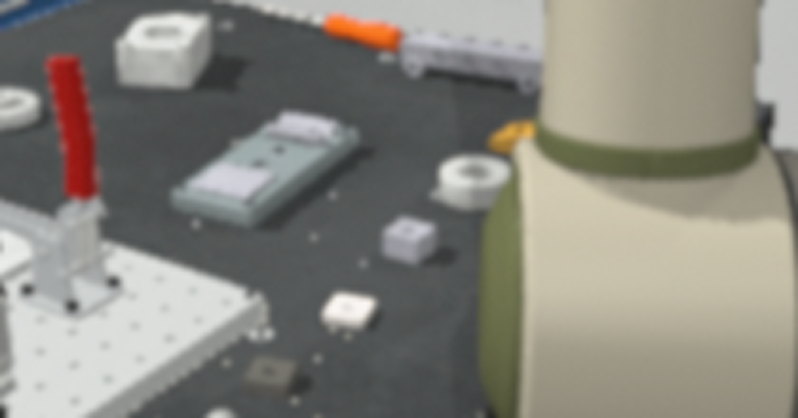

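The plate and pad agree: origin about (576.7,-101.2) mm, yaw 93.8°. In the side crop the wedge's visible tip rises to the right (490–535, 145–122), so its thick end is near the robot. Now going over the steel block.

```bash
python3 -m jog '[{"linear":[0.471,-0.733,0]},{"linear":[0.471,-0.733,0]},{"linear":[0.471,-0.733,0]},{"linear":[0.471,-0.733,0]},{"linear":[0.471,-0.733,0]},{"linear":[0.471,-0.733,0]},{"linear":[0.471,-0.733,0]},{"linear":[0,0,0.9]},{"linear":[0,0,0.9]},{"linear":[0,0,0.9]},{"linear":[0,0,0]},{"linear":[0,0,0]}]'
python3 - <<'E'
from vis import *
a=optics.get_image("top");b=optics.get_image("side")
a=cv2.resize(a[140:240,180:340,::-1],None,fx=4,fy=4,interpolation=cv2.INTER_CUBIC);b=cv2.resize(b[150:270,200:360,::-1],None,fx=4,fy=4,interpolation=cv2.INTER_CUBIC)
cv2.imwrite("pics/m2.png",cv2.resize(np.vstack([a,b]),None,fx=.68,fy=.68))
E
```

```text
invalid input
```

View pics/m2.png

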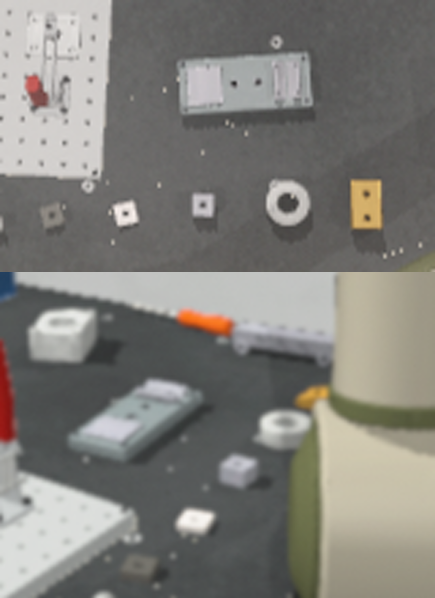

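The call was refused because each row needs a "roll" value. The picture shows the scene unchanged.

```bash
python3 -m jog '[{"linear":[0.471,-0.733,0],"roll":0},{"linear":[0.471,-0.733,0],"roll":0},{"linear":[0.471,-0.733,0],"roll":0},{"linear":[0.471,-0.733,0],"roll":0},{"linear":[0.471,-0.733,0],"roll":0},{"linear":[0.471,-0.733,0],"roll":0},{"linear":[0.471,-0.733,0],"roll":0},{"linear":[0,0,0.9],"roll":0},{"linear":[0,0,0.9],"roll":0},{"linear":[0,0,0.9],"roll":0},{"linear":[0,0,0],"roll":0},{"linear":[0,0,0],"roll":0}]'
```

```text
time_s: 2.25
position: [0.4365, -0.1021, 0.084]
tool_rot: [[0.999, -0.034, -0.003], [-0.034, -0.999, 0.001], [-0.003, -0.001, -1.0]]
ft_force: [0.1, -0.2, 0.3]
grip_width: 0.0858
gripper_force: 0.0
```

```bash
python3 -m jog '[{"linear":[0.025,-0.06,0.75],"roll":0},{"linear":[0,0,0.75],"roll":0},{"linear":[0,0,0.45],"roll":0},{"linear":[0,0,0],"roll":0},{"linear":[0,0,0],"roll":0}]'
python3 -m jog '[{"linear":[0,0,0],"roll":0},{"linear":[0,0,0],"roll":0},{"linear":[0,0,0],"roll":0},{"linear":[0,0,0],"roll":0},{"linear":[0,0,0],"roll":0},{"linear":[0,0,0],"roll":0},{"linear":[0,0,0],"roll":0},{"linear":[0,0,0],"roll":0},{"linear":[0,0,0],"roll":0},{"linear":[0,0,0],"roll":0}]' -1 40
```

```text
time_s: 2.67
position: [0.4391, -0.1002, 0.008]
tool_rot: [[0.999, -0.034, 0.002], [-0.034, -0.999, -0.001], [0.002, 0.001, -1.0]]
ft_force: [0.9, -0.1, 0.5]
grip_width: 0.0855
gripper_force: 0.0
time_s: 3.5
position: [0.438, -0.099, 0.0064]
tool_rot: [[0.999, -0.033, -0.0], [-0.033, -0.999, 0.0], [-0.0, -0.0, -1.0]]
ft_force: [-0.9, 0.7, 0.3]
grip_width: -0.0002
gripper_force: 0.0
```

The fingers shut on nothing, so I need a look.

Run:
```python
from vis import *
a=optics.get_image("top");b=optics.get_image("side")
a=cv2.resize(a[190:240,180:340,::-1],None,fx=4,fy=4,interpolation=cv2.INTER_CUBIC);b=cv2.resize(b[150:250,220:380,::-1],None,fx=4,fy=4,interpolation=cv2.INTER_CUBIC)
cv2.imwrite("pics/m3.png",np.vstack([a,b])[:600])
```

```text
(no output)
```

View pics/m3.png

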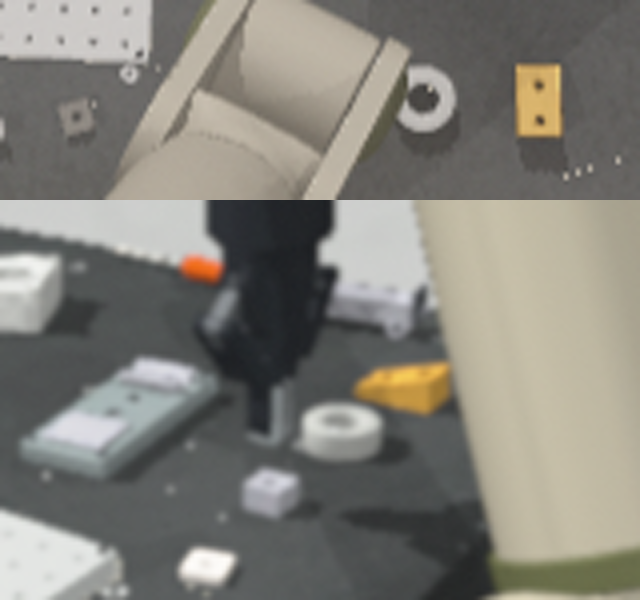

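The side view shows the shut fingertip at crop (265,440), above or behind the untouched steel block at (272,485). I'm comparing the projected TCP with the pictures.

Run:
```python
from vis import *
s=env.observe();p=np.array(s["position"]);print(p,s["q"],proj("side",p),proj("side",[.1386,-.5319,.1919]))
print("crop",(proj("side",p)-[220,150])*4+[0,200])
print("block top/ bottom proj",[(proj("side",[.4377,-.0995,z])-[220,150])*4+[0,200] for z in(0,.016)])
for z in (.006,.02,.03,.04): print(z,plane("side",220+265/4,150+240/4,z)*1000)
```

```text
[ 0.43802801 -0.09906951  0.00639899] [-2.79113390e+01  2.62853442e+01  1.05001748e+02 -5.35330747e-04
  4.87196353e+01  6.39863354e+01] [286.15625883 223.41148675] [463.1088358  124.45408782]
crop [264.62503531 493.645947  ]
block top/ bottom proj [array([265.38918789, 502.90544323]), array([265.54106746, 479.27360356])]
0.006 [ 475.68213965 -166.09896518    6.        ]
0.02 [ 461.12015812 -140.19666466   20.        ]
0.03 [ 450.71874274 -121.69502142   30.        ]
0.04 [ 440.31732736 -103.19337819   40.        ]
```

```bash
python3 -m jog '[{"linear":[0,0,-0.5],"roll":0},{"linear":[0,0,0],"roll":0},{"linear":[0,0,0],"roll":0},{"linear":[0,0,0],"roll":0},{"linear":[0,0,0],"roll":0},{"linear":[0,0,0],"roll":0},{"linear":[0,0,0],"roll":0},{"linear":[0,0,0],"roll":0}]' 1
python3 - <<'E'
from vis import *
b=optics.get_image("side");c=cv2.imread("pics/side0.png")
P=np.array(env.observe()["position"])
def mk(i,p):
    u,v=proj("side",p).round().astype(int);print(u,v);x,y=u-40,v-75
    i=cv2.resize(i[y:y+100,x:x+80],None,fx=5,fy=5,interpolation=cv2.INTER_CUBIC);cv2.circle(i,(200,375),3,(0,0,255),-1);return i
cv2.imwrite("pics/m4.png",np.hstack([mk(c.copy(),[.1386,-.5319,.1919]),mk(b[:,:,::-1].copy(),P)]))
E
```

```text
time_s: 4.27
position: [0.4379, -0.099, 0.0262]
tool_rot: [[0.999, -0.033, -0.0], [-0.033, -0.999, 0.0], [-0.0, -0.0, -1.0]]
ft_force: [0.1, -0.1, 0.4]
grip_width: 0.0852
gripper_force: 0.0
463 124
286 216
```

View pics/m4.png

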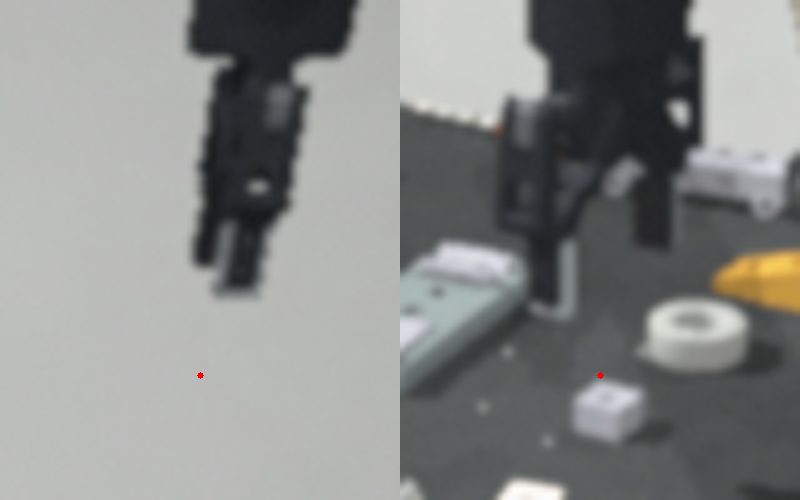

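Run:
```python
from vis import *
from scipy.optimize import least_squares
A=[([.1386,-.5319,.1919],(466.4,105.0)),([.4379,-.099,.0262],(287.2,196.8))]
f=lambda d:np.concatenate([proj("side",np.array(p)+d)-q for p,q in A])
r=least_squares(f,np.zeros(3));print(r.x*1000,r.fun)
# shut tip single obs at (438,-99,6.4)->(286.25,210.5-.5)
print(proj("side",[.438,-.0991,.0064+.036]),proj("side",[.438,-.0991,.0064+.040]))
```

```text
[ 0.36004551 -3.68655069 49.90743909] [ 0.23379052  0.46189291 -0.20805599 -0.41104998]
[286.25633025 209.93017124] [286.26579242 208.40718006]
```

The fingertips really sit about 36–37 mm above the reported TCP; x and y agree. I'm descending by that much more, watching the force.

```bash
python3 -m jog '[{"linear":[0,0,0.5],"roll":0},{"linear":[0,0,0.5],"roll":0},{"linear":[0,0,0.25],"roll":0},{"linear":[0,0,0.15],"roll":0},{"linear":[0,0,0],"roll":0},{"linear":[0,0,0],"roll":0}]'
python3 -m jog '[{"linear":[0,0,0],"roll":0},{"linear":[0,0,0],"roll":0},{"linear":[0,0,0],"roll":0},{"linear":[0,0,0],"roll":0},{"linear":[0,0,0],"roll":0},{"linear":[0,0,0],"roll":0},{"linear":[0,0,0],"roll":0},{"linear":[0,0,0],"roll":0},{"linear":[0,0,0],"roll":0}]' -1 40
```

```text
time_s: 4.82
position: [0.4382, -0.0991, -0.0294]
tool_rot: [[0.999, -0.033, -0.0], [-0.033, -0.999, 0.0], [-0.0, -0.0, -1.0]]
ft_force: [-0.8, -0.6, -0.2]
grip_width: 0.0857
gripper_force: 0.0
time_s: 5.57
position: [0.4382, -0.0992, -0.0291]
tool_rot: [[0.999, -0.033, 0.001], [-0.033, -0.999, -0.0], [0.001, 0.0, -1.0]]
ft_force: [-0.6, 0.0, 6.0]
grip_width: 0.0226
gripper_force: 39.1
```

Gripped. Now lifting, turning and carrying it over the pad.

```bash
python3 -m jog '[{"linear":[0,0,-0.75],"roll":0},{"linear":[0,0,-0.75],"roll":-0.57},{"linear":[0,0,0],"roll":-0.57},{"linear":[0.867,0.07,0],"roll":0},{"linear":[0.867,0.07,0],"roll":0},{"linear":[0.867,0.07,0],"roll":0},{"linear":[0.867,0.07,0],"roll":0},{"linear":[0,0,0],"roll":0},{"linear":[0,0,0],"roll":0},{"linear":[0,0,0],"roll":0}]'
python3 - <<'E'
from vis import *
b=optics.get_image("side");x,y=195,150
i=cv2.resize(b[y:y+80,x:x+100,::-1],None,fx=7,fy=7,interpolation=cv2.INTER_CUBIC)
cv2.imwrite("pics/m5.png",i)
E
```

```text
time_s: 6.4
position: [0.5762, -0.1008, 0.0299]
tool_rot: [[0.998, 0.066, -0.002], [0.066, -0.998, 0.001], [-0.002, -0.001, -1.0]]
ft_force: [0.3, 0.5, -0.5]
grip_width: 0.022
gripper_force: 39.9
```

View pics/m5.png

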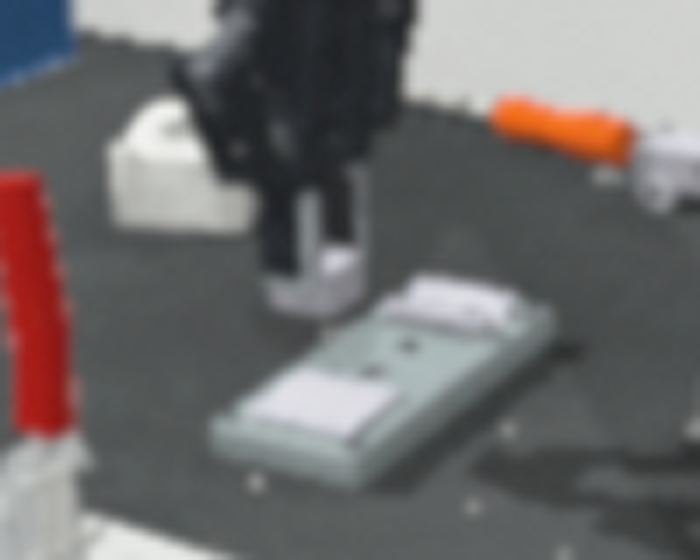

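```bash
python3 -m jog '[{"linear":[0.025,0.01,0.4],"roll":0},{"linear":[0,0,0.4],"roll":0},{"linear":[0,0,0.18],"roll":0},{"linear":[0,0,0],"roll":0},{"linear":[0,0,0],"roll":0}]'
python3 -m jog '[{"linear":[0,0,0.03],"roll":0},{"linear":[0,0,0],"roll":0},{"linear":[0,0,0],"roll":0}]'
```

```text
time_s: 6.87
position: [0.5778, -0.1015, -0.0084]
tool_rot: [[0.998, 0.066, -0.0], [0.066, -0.998, 0.0], [-0.0, -0.0, -1.0]]
ft_force: [0.1, -0.2, -0.1]
grip_width: 0.0224
gripper_force: 39.9
time_s: 7.12
position: [0.5784, -0.1015, -0.0093]
tool_rot: [[0.998, 0.066, 0.001], [0.066, -0.998, -0.0], [0.001, 0.0, -1.0]]
ft_force: [-0.4, -0.6, -0.8]
grip_width: 0.0225
gripper_force: 39.9
```

```bash
for i in 1 2 ; do python3 -m jog '[{"linear":[0,0,0.025],"roll":0},{"linear":[0,0,0],"roll":0}]' | egrep "pos|ft"; done
```

```text
position: [0.5782, -0.1014, -0.0109]
ft_force: [0.5, -0.2, -0.8]
position: [0.5783, -0.1014, -0.0111]
ft_force: [-2.6, 1.3, 6.7]
```

```bash
python3 -m jog '[{"linear":[0,0,0.015],"roll":0},{"linear":[0,0,0],"roll":0}]' | egrep "pos|ft"
```

```text
position: [0.5784, -0.1014, -0.0112]
ft_force: [-4.0, 1.1, 12.1]
```

Contact. Releasing, going up, and carrying on toward the carbide block.

```bash
python3 -m jog '[{"linear":[0,0,0],"roll":0},{"linear":[0,0,0],"roll":0},{"linear":[0,0,0],"roll":0},{"linear":[0,0,0],"roll":0},{"linear":[0,0,0],"roll":0},{"linear":[0,0,0],"roll":0}]' 1
python3 -m jog '[{"linear":[0,0,-0.6],"roll":0},{"linear":[0,0,-1],"roll":0},{"linear":[0,0,-1],"roll":0},{"linear":[-0.588,-0.778,0],"roll":0},{"linear":[-0.588,-0.778,0],"roll":0},{"linear":[-0.588,-0.778,0],"roll":0},{"linear":[-0.588,-0.778,0],"roll":0},{"linear":[-0.588,-0.778,0],"roll":0},{"linear":[-0.588,-0.778,0],"roll":0},{"linear":[0,0,0],"roll":0},{"linear":[0,0,0],"roll":0}]'
python3 - <<'E'
from vis import *
a=optics.get_image("top")[:,:,::-1];b=optics.get_image("side")[:,:,::-1]
cv2.imwrite("pics/top6.png",a);cv2.imwrite("pics/side6.png",b)
A=cv2.resize(a[150:195,235:335],None,fx=7,fy=7,interpolation=cv2.INTER_CUBIC);B=cv2.resize(b[185:225,215:315],None,fx=7,fy=7,interpolation=cv2.INTER_CUBIC)
cv2.imwrite("pics/m6.png",np.vstack([A,B]))
E
```

```text
time_s: 8.12
position: [0.5782, -0.1014, -0.0127]
tool_rot: [[0.998, 0.066, -0.0], [0.066, -0.998, 0.0], [-0.0, -0.0, -1.0]]
ft_force: [-0.6, -1.7, 1.0]
grip_width: 0.0856
gripper_force: 0.0
time_s: 9.03
position: [0.4241, 0.0767, 0.0918]
tool_rot: [[0.998, 0.069, 0.0], [0.069, -0.998, -0.0], [0.0, 0.0, -1.0]]
ft_force: [0.8, -0.3, 0.3]
grip_width: 0.085
gripper_force: 0.0
```

View pics/m6.png

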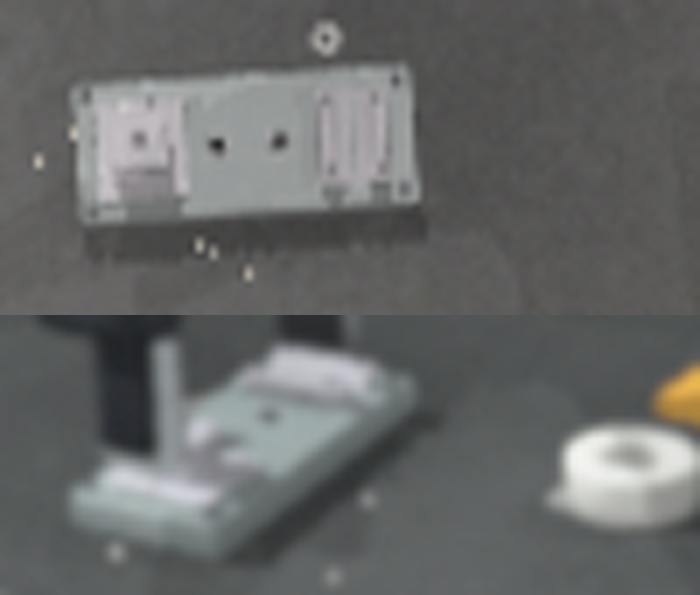

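Run:
```python
from vis import *
tc=lambda x,y:((x+.5)/7-.5+235,(y+.5)/7-.5+150)
print("hole",plane("top",*tc(139,139),.034)*1000)
S=[plane("top",*tc(*p),.015)[:2]*1000 for p in[(86,96),(396,79),(404,188),(93,212)]];print(np.round(S,1))
c=np.mean(S,0);d=(S[0]-S[1]+S[3]-S[2]);print("plate centre",c,"yaw",np.degrees(np.arctan2(d[1],d[0])),"origin",c+47*d/np.linalg.norm(d))
im=cv2.imread("pics/top6.png").astype(np.float32);k=8
def crop(x0,x1,y0,y1):return cv2.resize(im[y0:y1,x0:x1],None,fx=k,fy=k,interpolation=cv2.INTER_LINEAR)
a=crop(241,301,155,190);m=cv2.morphologyEx((a.mean(2)>118).astype(np.uint8),cv2.MORPH_CLOSE,np.ones((9,9)));print("base",rect("top",m,241,155,k,.015))
im=cv2.imread("pics/top0.png").astype(np.float32);k=8
# carbide & ceramic yaw by colour distance from background
for n,(x0,y0,w,h),z in[("carbide",(189,210,20,18),.008),("ceramic",(216,209,20,20),.006)]:
    a=crop(x0,x0+w,y0,y0+h);d=a[...,2]-a[...,0] ;g=a.mean(2);bg=np.median(a.reshape(-1,3),0)
    for t in(12,18,25):
        m=(np.abs(a-bg).max(2)>t) if n=="carbide" else g>130+t
        mm=cv2.morphologyEx(m.astype(np.uint8),cv2.MORPH_OPEN,np.ones((7,7)));print(n,t,bg,rect("top",mm,x0,y0,k,z) if mm.any() else None)
```

```text
hole [ 578.47908612 -100.22743991   34.        ]
[[ 601.2  -76.2]
 [ 609.1 -216.5]
 [ 559.3 -219.7]
 [ 548.2  -79.5]]
plate centre [ 579.45967389 -147.95620691] yaw 93.86215224359495 origin [ 576.29393072 -101.06294439]
base [ 580.1 -146.8  -86.2  156.5   64.8]
carbide 12 [104.07031 105.80078 107.0625 ] [426.3  74.8  15.5  25.6  24.7]
carbide 18 [104.07031 105.80078 107.0625 ] [426.   74.8  15.1  24.3  23.7]
carbide 25 [104.07031 105.80078 107.0625 ] [425.9  74.7 -74.5  22.4  22.2]
ceramic 12 [104.02344 105.47266 107.08984] [428.4 -10.1  11.8  27.8  27.2]
ceramic 18 [104.02344 105.47266 107.08984] [428.4 -10.2  11.8  27.2  26.7]
ceramic 25 [104.02344 105.47266 107.08984] [428.4 -10.1  12.7  26.7  25.9]
```

The steel hole is at (578.5,-100.2) against a pad centre of about (576.5,-101), so it's within 2 mm; I'll true the stack with a cross squeeze later. The carbide is at (425.7,74.5), yaw 15.3°. I'll open to only about 50 mm because the plug is close.

```bash
python3 -m jog '[{"linear":[0,0,0],"roll":-0.757},{"linear":[0,0,0],"roll":-0.757},{"linear":[0,0,0],"roll":-0.756},{"linear":[0.024,0.064,0.8],"roll":0},{"linear":[0,0,0.8],"roll":0},{"linear":[0,0,0.6],"roll":0},{"linear":[0,0,0],"roll":0},{"linear":[0,0,0],"roll":0}]' 0.18
python3 -m jog '[{"linear":[0,0,0.5],"roll":0},{"linear":[0,0,0.3],"roll":0},{"linear":[0,0,0.16],"roll":0},{"linear":[0,0,0],"roll":0},{"linear":[0,0,0],"roll":0}]'
```

```text
time_s: 9.8
position: [0.4269, 0.0727, 0.0031]
tool_rot: [[0.966, 0.26, -0.002], [0.26, -0.966, 0.0], [-0.002, -0.001, -1.0]]
ft_force: [0.6, 1.1, -0.8]
grip_width: 0.0504
gripper_force: 0.0
time_s: 10.22
position: [0.4275, 0.0731, -0.034]
tool_rot: [[0.965, 0.261, 0.001], [0.261, -0.965, -0.0], [0.001, 0.001, -1.0]]
ft_force: [0.1, 0.2, 0.0]
grip_width: 0.0502
gripper_force: 0.0
```

```bash
python3 -m jog '[{"linear":[-0.034,-0.045,0],"roll":0},{"linear":[0,0,0],"roll":0},{"linear":[0,0,0],"roll":0}]'
python3 -m jog '[{"linear":[0,0,0],"roll":0},{"linear":[0,0,0],"roll":0},{"linear":[0,0,0],"roll":0},{"linear":[0,0,0],"roll":0},{"linear":[0,0,0],"roll":0},{"linear":[0,0,0],"roll":0},{"linear":[0,0,0],"roll":0}]' -1 40
```

```text
time_s: 10.47
position: [0.4251, 0.0748, -0.0343]
tool_rot: [[0.965, 0.261, 0.001], [0.261, -0.965, -0.0], [0.001, 0.0, -1.0]]
ft_force: [0.2, 0.6, -0.2]
grip_width: 0.0509
gripper_force: 0.0
time_s: 11.05
position: [0.425, 0.0747, -0.0346]
tool_rot: [[0.965, 0.261, 0.001], [0.261, -0.965, -0.0], [0.001, 0.0, -1.0]]
ft_force: [-1.7, -0.3, 5.9]
grip_width: 0.0221
gripper_force: 38.9
```

```bash
python3 -m jog '[{"linear":[0,0,-0.5],"roll":0},{"linear":[0,0,-0.95],"roll":0},{"linear":[0,0,-0.95],"roll":0},{"linear":[0.42,0.873,0],"roll":0},{"linear":[0.42,0.873,0],"roll":0},{"linear":[0.42,0.873,0],"roll":0},{"linear":[0.42,0.873,0],"roll":0},{"linear":[0.42,0.873,0],"roll":0},{"linear":[0.42,0.873,0],"roll":0},{"linear":[0,0,0],"roll":0.8},{"linear":[0,0,0],"roll":0.8},{"linear":[0,0,0],"roll":0.66}]'
python3 -m jog '[{"linear":[0,0,0],"roll":0},{"linear":[0,0,0],"roll":0},{"linear":[0,0,0],"roll":0}]'
```

```text
time_s: 12.05
position: [0.5768, -0.1017, 0.0604]
tool_rot: [[0.998, 0.063, -0.001], [0.063, -0.998, 0.0], [-0.001, -0.001, -1.0]]
ft_force: [-0.2, 0.1, -1.5]
grip_width: 0.0223
gripper_force: 39.6
time_s: 12.3
position: [0.5768, -0.101, 0.061]
tool_rot: [[0.998, 0.069, -0.0], [0.069, -0.998, 0.0], [-0.0, -0.0, -1.0]]
ft_force: [0.3, -1.0, -0.8]
grip_width: 0.0221
gripper_force: 39.6
```

```bash
python3 -m jog '[{"linear":[0.01,0,0.6],"roll":0},{"linear":[0,0,0.6],"roll":0},{"linear":[0,0,0.27],"roll":0},{"linear":[0,0,0],"roll":0},{"linear":[0,0,0],"roll":0}]'| egrep "pos|ft"; for i in 1 2 ; do python3 -m jog '[{"linear":[0,0,0.015],"roll":0},{"linear":[0,0,0],"roll":0},{"linear":[0,0,0],"roll":0}]' | egrep "pos|ft"; done
```

```text
position: [0.5773, -0.1011, 0.0022]
ft_force: [0.4, 0.3, -1.0]
position: [0.5776, -0.1013, 0.0022]
ft_force: [0.1, -0.2, 0.7]
position: [0.5773, -0.1012, 0.0011]
ft_force: [0.1, -0.4, 0.0]
```

```bash
for i in 1 2 3; do python3 -m jog '[{"linear":[0,0,0.02],"roll":0},{"linear":[0,0,0],"roll":0}]' | egrep "pos|ft"; done
```

```text
position: [0.5772, -0.1011, 0.0001]
ft_force: [-0.8, 0.3, -0.9]
position: [0.5773, -0.1012, -0.0006]
ft_force: [0.1, 0.0, -0.5]
position: [0.5774, -0.1011, -0.0007]
ft_force: [-1.6, 1.0, 5.3]
```

```bash
python3 -m jog '[{"linear":[0,0,0],"roll":0},{"linear":[0,0,0],"roll":0},{"linear":[0,0,0],"roll":0},{"linear":[0,0,0],"roll":0},{"linear":[0,0,-0.5],"roll":0},{"linear":[0,0,-1],"roll":0}]' 0.18 | egrep "width|ft"
python3 -m jog '[{"linear":[-0.715,-0.504,0],"roll":0},{"linear":[-0.715,-0.504,0],"roll":0},{"linear":[-0.715,-0.504,0],"roll":0},{"linear":[-0.715,-0.504,0],"roll":0},{"linear":[-0.715,-0.504,0],"roll":0},{"linear":[0,0,0.4],"roll":-0.85},{"linear":[0,0,0.4],"roll":-0.8},{"linear":[0,0,0],"roll":0},{"linear":[0,0,0],"roll":0}]'
python3 - <<'E'
from vis import *
a=optics.get_image("top")[:,:,::-1];cv2.imwrite("pics/top7.png",a)
k=8;x0,y0,x1,y1=245,160,265,182
A=cv2.resize(a[150:195,235:335],None,fx=7,fy=7,interpolation=cv2.INTER_CUBIC);B=cv2.resize(optics.get_image("side")[180:220,215:315,::-1],None,fx=7,fy=7,interpolation=cv2.INTER_CUBIC)
cv2.imwrite("pics/m7.png",np.vstack([A,B]))
E
```

```text
ft_force: [-0.1, 0.1, -1.3]
grip_width: 0.05
time_s: 14.97
position: [0.4278, -0.0102, 0.0266]
tool_rot: [[0.978, 0.208, -0.001], [0.208, -0.978, 0.0], [-0.001, -0.001, -1.0]]
ft_force: [-0.2, -0.5, -0.4]
grip_width: 0.0503
gripper_force: 0.0
```

View pics/m7.png

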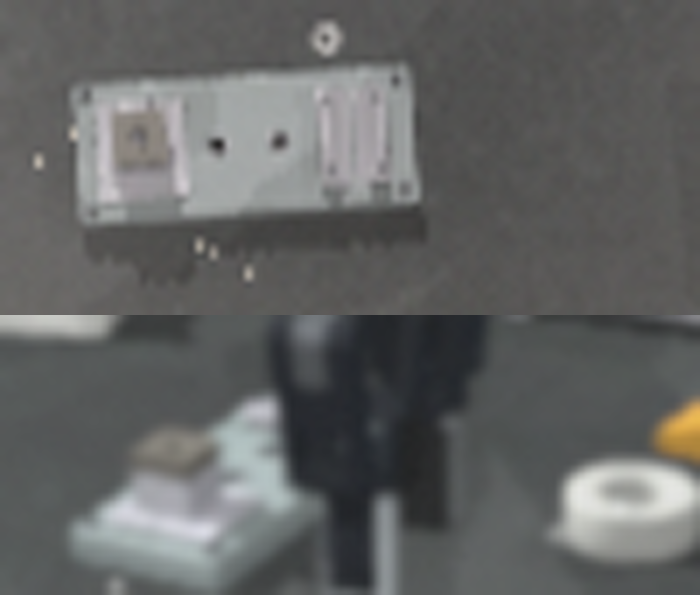

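The carbide sits squarely on the steel. Descending on the ceramic block.

```bash
python3 -m jog '[{"linear":[0,0,0.6],"roll":0},{"linear":[0,0,0.6],"roll":0},{"linear":[0,0,0.35],"roll":0},{"linear":[0,0,0],"roll":0},{"linear":[0,0,0],"roll":0}]'
python3 -m jog '[{"linear":[0,0,0],"roll":0},{"linear":[0,0,0],"roll":0},{"linear":[0,0,0],"roll":0},{"linear":[0,0,0],"roll":0},{"linear":[0,0,0],"roll":0},{"linear":[0,0,0],"roll":0},{"linear":[0,0,0],"roll":0}]' -1 40
```

```text
time_s: 15.48
position: [0.4282, -0.0104, -0.0351]
tool_rot: [[0.978, 0.209, -0.0], [0.209, -0.978, 0.0], [-0.0, -0.0, -1.0]]
ft_force: [0.3, 0.6, 0.7]
grip_width: 0.0505
gripper_force: 0.0
time_s: 16.07
position: [0.4287, -0.0104, -0.0342]
tool_rot: [[0.978, 0.209, 0.003], [0.209, -0.978, -0.001], [0.002, 0.001, -1.0]]
ft_force: [0.9, 0.5, 7.9]
grip_width: 0.0211
gripper_force: 38.8
```

```bash
python3 -m jog '[{"linear":[0,0,-0.5],"roll":0},{"linear":[0,0,-0.95],"roll":0},{"linear":[0,0,-0.95],"roll":0},{"linear":[0.633,0.6,0],"roll":0},{"linear":[0.633,0.6,0],"roll":0},{"linear":[0.633,0.6,0],"roll":0},{"linear":[0.633,0.6,0],"roll":0},{"linear":[0.633,0.6,0],"roll":0},{"linear":[0,0,0],"roll":0.83},{"linear":[0,0,0],"roll":0.8},{"linear":[0,0,0],"roll":0},{"linear":[0,0,0],"roll":0}]'
python3 -m jog '[{"linear":[0,0,0.6],"roll":0},{"linear":[0,0,0.6],"roll":0},{"linear":[0,0,0],"roll":0},{"linear":[0,0,0],"roll":0}]'
```

```text
time_s: 17.07
position: [0.5767, -0.1009, 0.0612]
tool_rot: [[0.997, 0.071, 0.0], [0.071, -0.997, -0.0], [0.0, 0.0, -1.0]]
ft_force: [-0.5, -0.0, -0.2]
grip_width: 0.0209
gripper_force: 39.2
time_s: 17.4
position: [0.5763, -0.1007, 0.0127]
tool_rot: [[0.998, 0.07, -0.002], [0.07, -0.998, 0.001], [-0.002, -0.001, -1.0]]
ft_force: [0.9, -0.1, -0.1]
grip_width: 0.0209
gripper_force: 39.3
```

```bash
python3 -m jog '[{"linear":[0.02,0.01,0.08],"roll":0.04},{"linear":[0,0,0],"roll":0},{"linear":[0,0,0],"roll":0}]'| egrep "pos|ft"; for i in 1 2 3 4; do python3 -m jog '[{"linear":[0,0,0.018],"roll":0},{"linear":[0,0,0],"roll":0}]' | egrep "pos|ft"; done
```

```text
position: [0.5782, -0.1015, 0.0105]
ft_force: [-0.8, 0.0, -0.3]
position: [0.5778, -0.1014, 0.0092]
ft_force: [0.5, 0.1, 0.1]
position: [0.5776, -0.1013, 0.008]
ft_force: [-0.2, -0.5, -0.1]
position: [0.5777, -0.1014, 0.0079]
ft_force: [-1.4, -0.0, 6.1]
position: [0.5779, -0.1014, 0.0078]
ft_force: [-3.0, 0.8, 10.3]
```

Contact. Releasing, then turning 90° to true the stack across the base.

```bash
python3 -m jog '[{"linear":[0,0,0],"roll":0},{"linear":[0,0,0],"roll":0},{"linear":[0,0,0],"roll":0},{"linear":[0,0,0],"roll":0},{"linear":[0,0,-0.5],"roll":0},{"linear":[0,0,-0.8],"roll":0},{"linear":[0,0,0],"roll":-1},{"linear":[0,0,0],"roll":-1},{"linear":[0,0,0],"roll":-1},{"linear":[0,0,0],"roll":-1},{"linear":[0,0,0],"roll":-1},{"linear":[0,0,0],"roll":-1}]' 0.3 | egrep "width|ft"
python3 -m jog '[{"linear":[0,0,0],"roll":-1},{"linear":[0,0,0],"roll":-1},{"linear":[0,0,0],"roll":-1},{"linear":[0,0,0],"roll":-1},{"linear":[0,0,0],"roll":-1},{"linear":[0,0,0],"roll":-1},{"linear":[0,0,0],"roll":-1},{"linear":[0,0,0],"roll":-1},{"linear":[0,0,0],"roll":-1},{"linear":[0,0,0],"roll":-1},{"linear":[0,0,0],"roll":-1},{"linear":[0,0,0],"roll":-1}]'
python3 -m jog '[{"linear":[0,0,0],"roll":0},{"linear":[0,0,0],"roll":0},{"linear":[0,0,0],"roll":0}]'
python3 -c "
from vis import *
s=[env.observe()]
print(s[0]['q'],s[0]['position'])"
```

```text
ft_force: [0.1, 0.5, 0.5]
grip_width: 0.0561
time_s: 20.32
position: [0.5776, -0.1013, 0.0583]
tool_rot: [[-0.07, 0.998, -0.0], [0.998, 0.07, 0.0], [0.0, -0.0, -1.0]]
ft_force: [0.6, 0.1, -0.3]
grip_width: 0.0554
gripper_force: 0.0
time_s: 20.57
position: [0.5776, -0.1013, 0.0584]
tool_rot: [[-0.063, 0.998, -0.0], [0.998, 0.063, 0.0], [0.0, -0.0, -1.0]]
ft_force: [-0.2, 0.2, -0.6]
grip_width: 0.0557
gripper_force: 0.0
[-2.15078905e+01  3.25322516e+01  7.97049142e+01  1.90468394e-04
  6.77755606e+01 -2.51121212e+01] [ 0.57757762 -0.10131055  0.05842643]
```

```bash
python3 -m jog '[{"linear":[0,-0.022,0.6],"roll":0},{"linear":[0,0,0.6],"roll":0},{"linear":[0,0,0.5],"roll":0},{"linear":[0,0,0],"roll":0},{"linear":[0,0,0],"roll":0}]' | egrep "pos|ft"
python3 -m jog '[{"linear":[0,0,0],"roll":0},{"linear":[0,0,0],"roll":0},{"linear":[0,0,0],"roll":0},{"linear":[0,0,0],"roll":0},{"linear":[0,0,0],"roll":0},{"linear":[0,0,0],"roll":0},{"linear":[0,0,0],"roll":0}]' -1 25
python3 -m jog '[{"linear":[0,0,0],"roll":0},{"linear":[0,0,0],"roll":0},{"linear":[0,0,0],"roll":0},{"linear":[0,0,0],"roll":0},{"linear":[0,0,-0.5],"roll":0},{"linear":[0,0,-0.8],"roll":0},{"linear":[0,0,-0.8],"roll":0},{"linear":[0,0,-0.8],"roll":0},{"linear":[0,0,0],"roll":0}]' 0.3
```

```text
position: [0.5765, -0.1013, -0.0097]
ft_force: [1.1, 0.2, -0.2]
time_s: 21.57
position: [0.5774, -0.1016, -0.008]
tool_rot: [[-0.065, 0.998, 0.002], [0.998, 0.065, -0.001], [-0.001, 0.002, -1.0]]
ft_force: [-1.3, 0.4, 6.5]
grip_width: 0.0231
gripper_force: 26.1
time_s: 22.32
position: [0.5794, -0.1023, 0.1128]
tool_rot: [[-0.066, 0.998, 0.01], [0.998, 0.066, -0.004], [-0.005, 0.01, -1.0]]
ft_force: [0.9, -0.1, 0.9]
grip_width: 0.0555
gripper_force: 0.0
```

Next the bar. Moving over it and turning back.

```bash
python3 -m jog '[{"linear":[-0.906,-0.209,0],"roll":0},{"linear":[-0.906,-0.209,0],"roll":0},{"linear":[-0.906,-0.209,0],"roll":0},{"linear":[-0.906,-0.209,0],"roll":0},{"linear":[-0.906,-0.209,0],"roll":0},{"linear":[-0.906,-0.209,0],"roll":0},{"linear":[-0.906,-0.209,0],"roll":0},{"linear":[-0.906,-0.209,0],"roll":0},{"linear":[0,0,0],"roll":1},{"linear":[0,0,0],"roll":1},{"linear":[0,0,0],"roll":1},{"linear":[0,0,0],"roll":1}]' 1 60 | egrep "pos"
python3 -m jog '[{"linear":[0,0,0],"roll":1},{"linear":[0,0,0],"roll":1},{"linear":[0,0,0],"roll":1},{"linear":[0,0,0],"roll":1},{"linear":[0,0,0],"roll":1},{"linear":[0,0,0],"roll":1},{"linear":[0,0,0],"roll":1},{"linear":[0,0,0],"roll":1},{"linear":[0,0,0],"roll":1},{"linear":[0,0,0],"roll":1},{"linear":[0,0,0],"roll":1},{"linear":[0,0,0],"roll":1}]'
python3 - <<'E'
from vis import *
a=optics.get_image("top")[:,:,::-1];b=optics.get_image("side")[:,:,::-1]
cv2.imwrite("pics/top8.png",a);cv2.imwrite("pics/side8.png",b)
A=cv2.resize(a[150:195,235:320],None,fx=7,fy=7,interpolation=cv2.INTER_CUBIC);B=cv2.resize(b[185:225,205:290],None,fx=7,fy=7,interpolation=cv2.INTER_CUBIC)
cv2.imwrite("pics/m8.png",np.vstack([A,B]))
im=cv2.imread("pics/top0.png").astype(np.float32);k=8;x0,y0=335,156
g=cv2.resize(im[156:206,335:362],None,fx=k,fy=k,interpolation=cv2.INTER_LINEAR).mean(2)
for t in(130,150,165,180):print(t,rect("top",cv2.morphologyEx((g>t).astype(np.uint8),cv2.MORPH_CLOSE,np.ones((15,15))),x0,y0,k,.029))
E
```

```text
position: [0.5286, -0.3952, 0.1057]
time_s: 24.32
position: [0.5288, -0.3949, 0.1058]
tool_rot: [[0.972, 0.233, -0.001], [0.233, -0.972, 0.001], [-0.0, -0.001, -1.0]]
ft_force: [-0.2, -0.6, 0.6]
grip_width: 0.0855
gripper_force: 0.0
130 [ 541.9 -394.3    6.4  124.9   33.3]
150 [ 542.  -394.5    6.4  122.1   30.4]
165 [ 542.1 -394.9    6.3  120.2   28.1]
180 [ 542.5 -395.1    6.3  117.1   26.4]
```

View pics/m8.png

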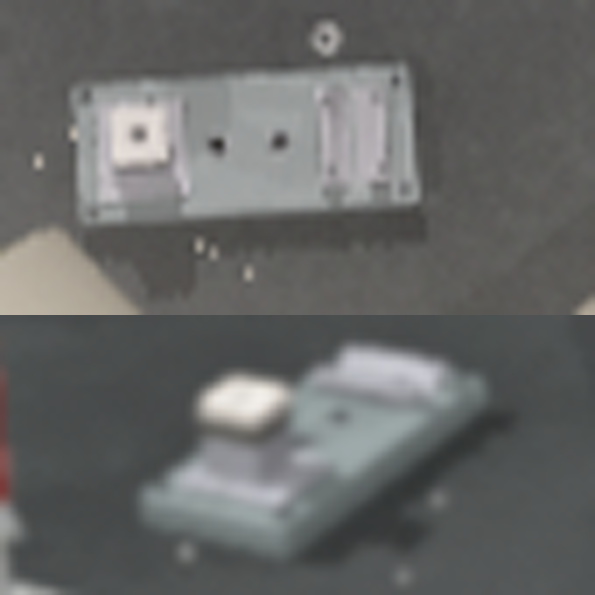

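The white block sits squarely on the stack, with its hole at top crop (138,134). Three blocks are visible in the side view. Now gripping the bar, yaw 6.35°, at 40 mm from the stop roller.

```bash
python3 -m jog '[{"linear":[0,0,0],"roll":0.75},{"linear":[0,0,0],"roll":0.74},{"linear":[0.08,0.04,0.8],"roll":0},{"linear":[0,0,0.8],"roll":0},{"linear":[0,0,0.8],"roll":0},{"linear":[0,0,0],"roll":0},{"linear":[0,0,0],"roll":0}]'
python3 -m jog '[{"linear":[0,0,0.5],"roll":0},{"linear":[0,0,0.35],"roll":0},{"linear":[0,0,0.2],"roll":0},{"linear":[0,0,0],"roll":0},{"linear":[0,0,0],"roll":0}]'
python3 -m jog '[{"linear":[0,0,0],"roll":0},{"linear":[0,0,0],"roll":0},{"linear":[0,0,0],"roll":0},{"linear":[0,0,0],"roll":0},{"linear":[0,0,0],"roll":0},{"linear":[0,0,0],"roll":0},{"linear":[0,0,0],"roll":0},{"linear":[0,0,0],"roll":0},{"linear":[0,0,0],"roll":0},{"linear":[0,0,0],"roll":0}]' -1 60
```

```text
time_s: 25.0
position: [0.5318, -0.3958, 0.0096]
tool_rot: [[0.994, 0.112, -0.002], [0.112, -0.994, 0.002], [-0.002, -0.002, -1.0]]
ft_force: [0.0, 0.1, 1.1]
grip_width: 0.0853
gripper_force: 0.0
time_s: 25.42
position: [0.5329, -0.3969, -0.0299]
tool_rot: [[0.994, 0.11, 0.001], [0.11, -0.994, -0.002], [0.001, 0.002, -1.0]]
ft_force: [-0.1, 0.1, 0.7]
grip_width: 0.0851
gripper_force: 0.0
time_s: 26.25
position: [0.5326, -0.3965, -0.0308]
tool_rot: [[0.994, 0.11, 0.001], [0.11, -0.994, -0.001], [0.001, 0.001, -1.0]]
ft_force: [0.1, 0.9, 5.2]
grip_width: 0.0267
gripper_force: 59.7
```

Gripped. Lifting well clear, carrying to the base and turning.

```bash
python3 -m jog '[{"linear":[0,0,-0.5],"roll":0},{"linear":[0,0,-0.75],"roll":0},{"linear":[0,0,-0.75],"roll":0},{"linear":[0,0,-0.75],"roll":0},{"linear":[0.264,-0.819,0],"roll":0},{"linear":[0.264,-0.819,0],"roll":0},{"linear":[0.264,-0.819,0],"roll":0},{"linear":[0.264,-0.819,0],"roll":0},{"linear":[0.264,-0.819,0],"roll":0},{"linear":[0.264,-0.819,0],"roll":0},{"linear":[0.264,-0.819,0],"roll":0},{"linear":[0,0,0],"roll":0}]'
python3 -m jog '[{"linear":[0,0,0],"roll":-1},{"linear":[0,0,0],"roll":-1},{"linear":[0,0,0],"roll":-1},{"linear":[0,0,0],"roll":-1},{"linear":[0,0,0],"roll":-1},{"linear":[0,0,0],"roll":-1},{"linear":[0,0,0],"roll":-1},{"linear":[0,0,0],"roll":-1},{"linear":[0,0,0],"roll":-1},{"linear":[0,0,0],"roll":-1},{"linear":[0,0,0],"roll":-1},{"linear":[0,0,0],"roll":-1}]' | grep pos
python3 -m jog '[{"linear":[0,0,0],"roll":-1},{"linear":[0,0,0],"roll":-1},{"linear":[0,0,0],"roll":-1},{"linear":[0,0,0],"roll":-1},{"linear":[0,0,0],"roll":-1},{"linear":[0,0,0],"roll":-0.49},{"linear":[0,0,0],"roll":0},{"linear":[0,0,0],"roll":0},{"linear":[0,0,0],"roll":0}]'
```

```text
time_s: 27.25
position: [0.5804, -0.1538, 0.0775]
tool_rot: [[0.993, 0.115, -0.003], [0.115, -0.993, 0.004], [-0.002, -0.004, -1.0]]
ft_force: [0.7, 0.6, -5.1]
grip_width: 0.0269
gripper_force: 60.7
position: [0.5799, -0.16, 0.0774]
time_s: 29.0
position: [0.5803, -0.1601, 0.078]
tool_rot: [[-0.064, 0.998, -0.001], [0.998, 0.064, 0.0], [0.001, -0.001, -1.0]]
ft_force: [1.0, 0.3, -4.5]
grip_width: 0.0269
gripper_force: 60.7
```

```bash
python3 -m jog '[{"linear":[-0.01,0.015,0.6],"roll":0},{"linear":[0,0,0.5],"roll":0},{"linear":[0,0,0.25],"roll":0},{"linear":[0,0,0],"roll":0},{"linear":[0,0,0],"roll":0}]' | egrep "pos|ft"
for i in 1 2 3; do python3 -m jog '[{"linear":[0,0,0.025],"roll":0},{"linear":[0,0,0],"roll":0}]' | egrep "pos|ft"; done
```

```text
position: [0.5814, -0.1607, 0.0247]
ft_force: [-0.2, 1.0, -4.1]
position: [0.5818, -0.1609, 0.0246]
ft_force: [0.2, -0.8, -4.6]
position: [0.5814, -0.1607, 0.023]
ft_force: [0.2, 0.7, -4.6]
position: [0.5812, -0.1606, 0.0215]
ft_force: [-0.5, -0.7, -4.9]
```

```bash
python3 -m jog '[{"linear":[0,0,0.05],"roll":0},{"linear":[0,0,0],"roll":0},{"linear":[0,0,0],"roll":0}]' | egrep "pos|ft"
for i in 1 2 3; do python3 -m jog '[{"linear":[0,0,0.025],"roll":0},{"linear":[0,0,0],"roll":0}]' | egrep "pos|ft"; done
```

```text
position: [0.5812, -0.1606, 0.0194]
ft_force: [0.5, 0.9, -4.8]
position: [0.5812, -0.1606, 0.0184]
ft_force: [-0.3, 0.5, -5.5]
position: [0.5812, -0.1606, 0.0174]
ft_force: [0.8, -0.2, -4.5]
position: [0.5814, -0.1607, 0.0169]
ft_force: [-2.1, -0.4, -0.0]
```

Far roller touches. Easing the grip to 20 N and lowering so the bar pivots in the pads.

```bash
python3 -m jog '[{"linear":[0,0,0],"roll":0},{"linear":[0,0,0],"roll":0},{"linear":[0,0,0],"roll":0},{"linear":[0,0,0.025],"roll":0},{"linear":[0,0,0.025],"roll":0},{"linear":[0,0,0],"roll":0}]' -1 20 
python3 -m jog '[{"linear":[-0.003,0,0.025],"roll":0},{"linear":[0,0,0.025],"roll":0},{"linear":[0,0,0],"roll":0}]'|egrep "pos|ft|rot"
```

```text
time_s: 31.17
position: [0.5817, -0.1611, 0.0156]
tool_rot: [[-0.065, 0.998, 0.001], [0.998, 0.065, -0.001], [-0.001, 0.001, -1.0]]
ft_force: [-2.3, -1.8, 8.6]
grip_width: 0.0268
gripper_force: 62.4
position: [0.582, -0.1616, 0.0137]
tool_rot: [[-0.065, 0.998, 0.002], [0.998, 0.065, -0.002], [-0.002, 0.002, -1.0]]
ft_force: [-2.1, -2.9, 8.1]
```

```bash
python3 -m jog '[{"linear":[-0.003,0,0.025],"roll":0},{"linear":[0,0,0.025],"roll":0},{"linear":[-0.003,0,0.025],"roll":0},{"linear":[0,0,0],"roll":0},{"linear":[0,0,0],"roll":0}]'|egrep "pos|ft|force"
python3 - <<'E'
from vis import *
b=optics.get_image("side")[:,:,::-1]
cv2.imwrite("pics/m9.png",cv2.resize(b[150:230,200:310],None,fx=7,fy=7,interpolation=cv2.INTER_CUBIC))
E
```

```text
position: [0.5823, -0.1621, 0.0109]
ft_force: [-0.6, -4.5, 8.1]
gripper_force: 62.9
```

View pics/m9.png

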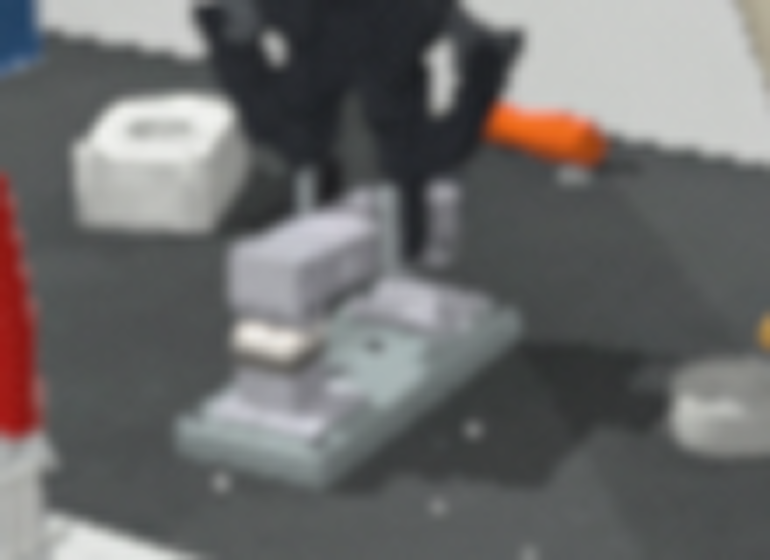

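The bar rests on the white block, the stack is intact, and the bar has begun to tilt (far roller at about (275,330)). Continuing down.

```bash
python3 -m jog '[{"linear":[-0.018,0,0.025],"roll":0},{"linear":[0,0,0.025],"roll":0},{"linear":[0,0,0.025],"roll":0},{"linear":[0,0,0.025],"roll":0},{"linear":[0,0,0],"roll":0}]'|egrep "pos|ft|force"
python3 -m jog '[{"linear":[0,0,0.025],"roll":0},{"linear":[0,0,0.025],"roll":0},{"linear":[0,0,0.025],"roll":0},{"linear":[0,0,0.025],"roll":0},{"linear":[0,0,0],"roll":0}]'|egrep "pos|ft|force"
python3 -m jog '[{"linear":[0,0,0.025],"roll":0},{"linear":[0,0,0.025],"roll":0},{"linear":[0,0,0.025],"roll":0},{"linear":[0,0,0],"roll":0}]'|egrep "pos|ft|force"
```

```text
position: [0.5827, -0.1628, 0.0069]
ft_force: [-0.1, -3.7, 8.6]
gripper_force: 63.2
position: [0.5826, -0.1628, 0.0028]
ft_force: [0.2, -4.9, 6.8]
gripper_force: 63.5
position: [0.5827, -0.1629, -0.0003]
ft_force: [0.2, -3.5, 7.3]
gripper_force: 63.8
```

```bash
for i in 1 2 3; do python3 -m jog '[{"linear":[0,0,0.02],"roll":0},{"linear":[0,0,0],"roll":0}]'|egrep "pos|ft"; done
```

```text
position: [0.5827, -0.1629, -0.0009]
ft_force: [0.1, -4.2, 6.9]
position: [0.5828, -0.163, -0.0015]
ft_force: [0.5, -4.2, 7.9]
position: [0.5829, -0.1632, -0.0016]
ft_force: [-2.9, -5.1, 13.8]
```

The V contact came at the predicted height. Releasing and rising.

```bash
python3 -m jog '[{"linear":[0,0,0],"roll":0},{"linear":[0,0,0],"roll":0},{"linear":[0,0,0],"roll":0},{"linear":[0,0,0],"roll":0},{"linear":[0,0,0],"roll":0},{"linear":[0,0,0],"roll":0}]' 0.2
python3 -m jog '[{"linear":[0,0,-0.4],"roll":0},{"linear":[0,0,-0.8],"roll":0},{"linear":[0,0,-0.8],"roll":0},{"linear":[0,0,-0.8],"roll":0},{"linear":[-1,0,0],"roll":0},{"linear":[-1,0,0],"roll":0},{"linear":[-1,0,0],"roll":0},{"linear":[0,0,0],"roll":0},{"linear":[0,0,0],"roll":0}]'
python3 - <<'E'
from vis import *
a=optics.get_image("top")[:,:,::-1];b=optics.get_image("side")[:,:,::-1]
cv2.imwrite("pics/top10.png",a);cv2.imwrite("pics/side10.png",b)
d=np.abs(a.astype(int)-cv2.imread("pics/top8.png")).max(2)[145:200,235:305]>25
k=8;im=a.astype(np.float32);x0,y0=235,145
g=cv2.resize(im[145:200,235:310],None,fx=k,fy=k,interpolation=cv2.INTER_LINEAR)
for t in(175,185):
    m=cv2.morphologyEx((g.mean(2)>t).astype(np.uint8),cv2.MORPH_OPEN,np.ones((25,25)))
    cs,_=cv2.findContours(m,cv2.RETR_EXTERNAL,cv2.CHAIN_APPROX_NONE)
    for c in sorted(cs,key=cv2.contourArea)[-2:]:
        (cx,cy),s,an=cv2.minAreaRect(c);print(t,(cx+.5)/k-.5+x0,(cy+.5)/k-.5+y0,np.array(s)/k,an)
# expected bar outline in image
O=np.array([.577,-.101,0]);t=np.radians(93.8);bx=np.array([np.cos(t),np.sin(t),0]);by=np.array([-np.sin(t),np.cos(t),0]);th=np.radians(17.46)
B=lambda x,y,z:O+bx*(-.0954+x*np.cos(th)-z*np.sin(th))+by*y+np.array([0,0,.027+x*np.sin(th)+z*np.cos(th)])
q=[proj("top",B(x,y,.02)) for x,y in((-.011,-.014),(.111,-.014),(.111,.014),(-.011,.014))];print("exp",np.round(q,1),cv2.minAreaRect(np.float32(q)))
E
```

```text
time_s: 34.05
position: [0.5813, -0.1616, -0.004]
tool_rot: [[-0.065, 0.998, -0.0], [0.998, 0.065, 0.0], [0.0, -0.0, -1.0]]
ft_force: [-1.3, -0.4, 0.5]
grip_width: 0.0512
gripper_force: 0.0
time_s: 34.8
position: [0.5887, -0.2833, 0.1074]
tool_rot: [[-0.063, 0.998, -0.0], [0.998, 0.063, 0.0], [0.0, -0.0, -1.0]]
ft_force: [0.1, 0.6, -0.5]
grip_width: 0.0509
gripper_force: 0.0
175 304.3924026489258 163.28389358520508 [16.40626144 11.64985561] 27.072078704833984
175 286.9022331237793 186.0365753173828 [22.4895153  42.15227509] 28.886581420898438
185 303.9375 163.1875 [12.5  8.5] 90.0
exp [[290.3 162.7]
 [252.9 163.1]
 [253.5 172.2]
 [291.  171.6]] ((271.922119140625, 167.31468200683594), (9.131328582763672, 37.968299865722656), 89.05116271972656)
```

```bash
python3 -m jog '[{"linear":[0.035,-0.9375,0],"roll":0},{"linear":[0.035,-0.9375,0],"roll":0},{"linear":[0.035,-0.9375,0],"roll":0},{"linear":[0.035,-0.9375,0],"roll":0},{"linear":[0,0,0],"roll":1},{"linear":[0,0,0],"roll":1},{"linear":[0,0,0],"roll":1},{"linear":[0,0,0],"roll":1},{"linear":[0,0,0],"roll":1},{"linear":[0,0,0],"roll":1},{"linear":[0,0,0],"roll":1},{"linear":[0,0,0],"roll":1}]' 1 60 | grep pos
python3 -m jog '[{"linear":[0,0,0],"roll":1},{"linear":[0,0,0],"roll":1},{"linear":[0,0,0],"roll":1},{"linear":[0,0,0],"roll":1},{"linear":[0,0,0],"roll":1},{"linear":[0,0,0],"roll":1},{"linear":[0,0,0],"roll":1},{"linear":[0,0,0],"roll":1},{"linear":[0,0,0],"roll":1},{"linear":[0,0,0],"roll":1},{"linear":[0,0,0],"roll":0.7},{"linear":[0,0,0],"roll":0}]'
python3 - <<'E'
from vis import *
a=optics.get_image("top")[:,:,::-1];b=optics.get_image("side")[:,:,::-1]
cv2.imwrite("pics/top11.png",a);cv2.imwrite("pics/side11.png",b)
k=8;im=a.astype(np.float32);x0,y0=235,145
g=cv2.resize(im[145:200,235:310],None,fx=k,fy=k,interpolation=cv2.INTER_LINEAR)
for t in(165,175,185):
    m=cv2.morphologyEx((g.mean(2)>t).astype(np.uint8),cv2.MORPH_OPEN,np.ones((25,25)))
    cs,_=cv2.findContours(m,cv2.RETR_EXTERNAL,cv2.CHAIN_APPROX_NONE)
    for c in sorted(cs,key=cv2.contourArea)[-2:]:
        (cx,cy),s,an=cv2.minAreaRect(c);print(t,(cx+.5)/k-.5+x0,(cy+.5)/k-.5+y0,np.array(s)/k,an)
im=cv2.imread("pics/top8.png").astype(np.float32)
g=cv2.resize(im[200:230,302:328],None,fx=k,fy=k,interpolation=cv2.INTER_LINEAR);
for t in(40,60):print("wedge",rect("top",((g[...,2]-g[...,0])>t),302,200,k,.012))
E
```

```text
position: [0.4394, -0.2842, 0.1084]
time_s: 36.9
position: [0.4394, -0.2843, 0.1084]
tool_rot: [[1.0, 0.004, 0.0], [0.004, -1.0, 0.0], [0.0, 0.0, -1.0]]
ft_force: [0.2, 0.6, 0.3]
grip_width: 0.0853
gripper_force: 0.0
165 306.06249237060547 195.99999618530273 [6.87499905 6.74999905] 90.0
165 271.6875 166.5625 [ 8.75 36.5 ] 90.0
175 306.4375 196.1875 [6.5 6. ] 90.0
175 271.25 166.625 [ 7.375 34.125] 90.0Traceback (most recent call last):
  File "<stdin>", line 13, in <module>
  File "vis.py", line 22, in rect
    c=max(cs,key=cv2.contourArea)[:,0]
      ~~~^^^^^^^^^^^^^^^^^^^^^^^^
ValueError: max() iterable argument is empty
```

The bar's outline in the top view matches the expected seating to within about 0.7 px (271.6,166.6 against 271.9,167.3). Now the wedge, with the opening limited because the ring is near.

```bash
python3 -m jog '[{"linear":[-0.12,0.08,0.8],"roll":0},{"linear":[0,0,0.8],"roll":0},{"linear":[0,0,0.8],"roll":0},{"linear":[0,0,0.6],"roll":0},{"linear":[0,0,0.35],"roll":0},{"linear":[0,0,0.12],"roll":0},{"linear":[0,0,0],"roll":0},{"linear":[0,0,0],"roll":0}]' 0.4
python3 -m jog '[{"linear":[0,0,0],"roll":0},{"linear":[0,0,0],"roll":0},{"linear":[0,0,0],"roll":0},{"linear":[0,0,0],"roll":0},{"linear":[0,0,0],"roll":0},{"linear":[0,0,0],"roll":0},{"linear":[0,0,0],"roll":0}]' -1 30
```

```text
time_s: 37.67
position: [0.4348, -0.289, -0.0299]
tool_rot: [[1.0, 0.005, 0.001], [0.005, -1.0, -0.001], [0.001, 0.001, -1.0]]
ft_force: [0.1, 1.0, 0.4]
grip_width: 0.0596
gripper_force: 0.0
time_s: 38.25
position: [0.4348, -0.2892, -0.0294]
tool_rot: [[1.0, 0.005, 0.001], [0.005, -1.0, -0.001], [0.001, 0.001, -1.0]]
ft_force: [-1.4, 1.5, 5.8]
grip_width: 0.0331
gripper_force: 29.8
```

Gripped. Lifting, moving over the bar, and turning so the thick end is toward the stop.

```bash
python3 -m jog '[{"linear":[0,0,-0.5],"roll":0},{"linear":[0,0,-0.75],"roll":0},{"linear":[0,0,-0.75],"roll":0},{"linear":[0,0,-0.75],"roll":0},{"linear":[0.752,-0.502,0],"roll":0},{"linear":[0.752,-0.502,0],"roll":0},{"linear":[0.752,-0.502,0],"roll":0},{"linear":[0.752,-0.502,0],"roll":0},{"linear":[0.752,-0.502,0],"roll":0},{"linear":[0,0,0],"roll":-0.9},{"linear":[0,0,0],"roll":-0.9},{"linear":[0,0,0],"roll":-0.9}]' | grep pos
python3 -m jog '[{"linear":[0,0,0],"roll":-1},{"linear":[0,0,0],"roll":-1},{"linear":[0,0,0],"roll":-1},{"linear":[0,0,0],"roll":-1},{"linear":[0,0,0],"roll":-1},{"linear":[0,0,0],"roll":-1},{"linear":[0,0,0],"roll":-1},{"linear":[0,0,0],"roll":-1},{"linear":[0,0,0],"roll":-1},{"linear":[0,0,0],"roll":-1},{"linear":[0,0,0],"roll":-1},{"linear":[0,0,0],"roll":-1}]' | grep pos
python3 -m jog '[{"linear":[0,0,0],"roll":-1},{"linear":[0,0,0],"roll":-1},{"linear":[0,0,0],"roll":-1},{"linear":[0,0,0],"roll":-1},{"linear":[0,0,0],"roll":0},{"linear":[0,0,0],"roll":0},{"linear":[0,0,0],"roll":0}]'
```

```text
position: [0.5845, -0.187, 0.0794]
position: [0.5841, -0.1877, 0.0797]
time_s: 40.83
position: [0.5842, -0.1877, 0.0795]
tool_rot: [[-0.063, 0.998, 0.0], [0.998, 0.063, 0.0], [0.0, 0.0, -1.0]]
ft_force: [0.7, -0.2, -1.1]
grip_width: 0.0331
gripper_force: 31.3
```

```bash
python3 -m jog '[{"linear":[-0.01,0.012,0.5],"roll":0},{"linear":[0,0,0.45],"roll":0},{"linear":[0,0,0.15],"roll":0},{"linear":[0,0,0],"roll":0},{"linear":[0,0,0],"roll":0}]' | egrep "pos|ft"
for i in 1 2 3; do python3 -m jog '[{"linear":[0,0,0.02],"roll":0},{"linear":[0,0,0],"roll":0}]' | egrep "pos|ft"; done
```

```text
position: [0.585, -0.1883, 0.0358]
ft_force: [0.3, 0.6, -0.6]
position: [0.5853, -0.1884, 0.0355]
ft_force: [-0.2, 0.4, -2.3]
position: [0.585, -0.1882, 0.0341]
ft_force: [0.3, -0.4, -2.2]
position: [0.5848, -0.1882, 0.0329]
ft_force: [0.9, -0.9, -1.6]
```

```bash
for i in 1 2 3 4; do python3 -m jog '[{"linear":[0,0,0.02],"roll":0},{"linear":[0,0,0],"roll":0}]' | egrep "pos|ft"; done
```

```text
position: [0.5848, -0.1882, 0.032]
ft_force: [-0.2, -0.5, -1.7]
position: [0.5847, -0.1881, 0.0312]
ft_force: [0.8, 0.3, -2.0]
position: [0.5849, -0.1883, 0.0307]
ft_force: [-0.9, 0.0, -0.3]
position: [0.585, -0.1884, 0.0302]
ft_force: [-1.2, -1.2, 3.8]
```

Contact came within 0.3 mm of the predicted height. Pressing down to pivot the wedge flat.

```bash
python3 -m jog '[{"linear":[-0.007,0,0.025],"roll":0},{"linear":[-0.007,0,0.025],"roll":0},{"linear":[-0.007,0,0.025],"roll":0},{"linear":[0,0,0],"roll":0},{"linear":[0,0,0],"roll":0}]' | egrep "pos|ft"
python3 -m jog '[{"linear":[-0.006,0,0.025],"roll":0},{"linear":[-0.006,0,0.025],"roll":0},{"linear":[-0.006,0,0.025],"roll":0},{"linear":[0,0,0],"roll":0},{"linear":[0,0,0],"roll":0}]' | egrep "pos|ft"
python3 -m jog '[{"linear":[-0.004,0,0.025],"roll":0},{"linear":[-0.004,0,0.025],"roll":0},{"linear":[0,0,0],"roll":0},{"linear":[0,0,0],"roll":0}]' | egrep "pos|ft"
```

```text
position: [0.5855, -0.1896, 0.0277]
ft_force: [-1.0, -1.6, 7.1]
position: [0.5856, -0.1908, 0.025]
ft_force: [-0.7, -3.2, 6.8]
position: [0.5857, -0.1914, 0.0231]
ft_force: [-2.1, -4.3, 7.6]
```

```bash
for i in 1 2 3 4; do python3 -m jog '[{"linear":[-0.002,0,0.02],"roll":0},{"linear":[0,0,0],"roll":0},{"linear":[0,0,0],"roll":0}]' | egrep "pos|ft"; done
```

```text
position: [0.5858, -0.1917, 0.0223]
ft_force: [-2.2, -4.9, 7.7]
position: [0.5858, -0.1919, 0.0215]
ft_force: [-0.7, -5.6, 7.9]
position: [0.5858, -0.192, 0.0208]
ft_force: [-0.9, -5.5, 8.7]
position: [0.5859, -0.1922, 0.0201]
ft_force: [-2.2, -5.2, 8.5]
```

```bash
for i in 1 2 3; do python3 -m jog '[{"linear":[0,0,0.015],"roll":0},{"linear":[0,0,0],"roll":0},{"linear":[0,0,0],"roll":0}]' | egrep "pos|ft"; done
```

```text
position: [0.5859, -0.1923, 0.0197]
ft_force: [-2.4, -6.2, 10.2]
position: [0.586, -0.1923, 0.0196]
ft_force: [-3.2, -5.4, 13.5]
position: [0.586, -0.1923, 0.0195]
ft_force: [-4.4, -4.0, 17.6]
```

Flat contact. Releasing, rising and moving off for a look.

```bash
python3 -m jog '[{"linear":[0,0,0],"roll":0},{"linear":[0,0,0],"roll":0},{"linear":[0,0,0],"roll":0},{"linear":[0,0,0],"roll":0},{"linear":[0,0,0],"roll":0},{"linear":[0,0,0],"roll":0},{"linear":[0,0,-0.4],"roll":0},{"linear":[0,0,-0.8],"roll":0},{"linear":[0,0,-0.8],"roll":0},{"linear":[0,0,-0.8],"roll":0},{"linear":[0,0,0],"roll":0}]' 0.4 | egrep "pos|ft"
python3 -m jog '[{"linear":[-1,0,0],"roll":0},{"linear":[-1,0,0],"roll":0},{"linear":[-1,0,0],"roll":0},{"linear":[-0.9,-0.4,0],"roll":0},{"linear":[-0.9,-0.4,0],"roll":0},{"linear":[-0.5,-0.8,0],"roll":0},{"linear":[-0.5,-0.8,0],"roll":0},{"linear":[0,0,0],"roll":0},{"linear":[0,0,0],"roll":0}]' | egrep "pos|ft|time"
python3 - <<'E'
from vis import *
a=optics.get_image("top")[:,:,::-1];b=optics.get_image("side")[:,:,::-1]
cv2.imwrite("pics/top12.png",a);cv2.imwrite("pics/side12.png",b)
A=cv2.resize(a[150:190,235:310],None,fx=7,fy=7,interpolation=cv2.INTER_CUBIC);B=cv2.resize(b[160:220,205:280],None,fx=7,fy=7,interpolation=cv2.INTER_CUBIC)
cv2.imwrite("pics/m12.png",cv2.resize(np.vstack([A,B]),None,fx=.85,fy=.85))
k=8;g=cv2.resize(a[150:190,235:310].astype(np.float32),None,fx=k,fy=k,interpolation=cv2.INTER_LINEAR)
m=((g[...,2]-g[...,0])>40).astype(np.uint8);print("wedge",rect("top",m,235,150,k,.073) if m.any() else None)
O=np.array([.5789,-.101,0]);t=np.radians(93.8);bx=np.array([np.cos(t),np.sin(t),0]);by=np.array([-np.sin(t),np.cos(t),0]);th=np.radians(17.46)
B=lambda x,y,z:O+bx*(-.0954+x*np.cos(th)-z*np.sin(th))+by*y+np.array([0,0,.027+x*np.sin(th)+z*np.cos(th)])
print("exp",np.round([B(.0205,0,.0368)*1000],1))
E
```

```text
position: [0.5874, -0.1915, 0.1353]
ft_force: [0.3, -1.1, -0.2]
time_s: 47.0
position: [0.503, -0.4294, 0.1285]
ft_force: [-0.1, 0.1, 0.4]
wedge [ 585.2 -186.   -86.    61.6   38.4]
exp [[ 584.7 -187.7   68.3]]
```

View pics/m12.png

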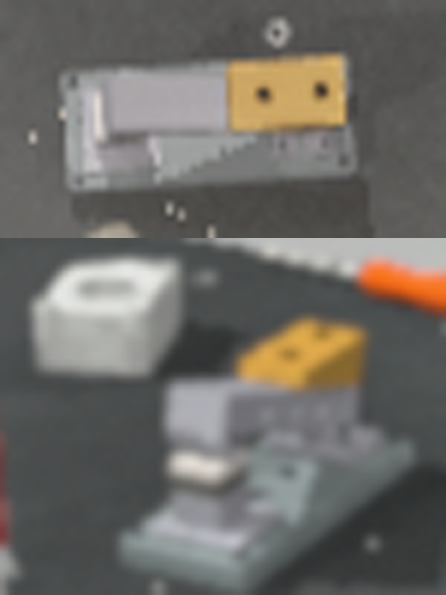

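The view shows the wedge flat on the bar over the V end, rows 60–130 and columns 228–346, centred across it. Its thick end is about 3–5 mm from the stop, judged from the wedge and plate edges. The stack is upright under the far roller, and the ring and plug gauges were never approached closely. Handing in.

```bash
python3 -c "
from rig import env
print(env.close_job())"
```

```text
the job is handed in; nothing more can be done
None
```

The sine bar is set up as asked and handed in at 47 s: steel, carbide and ceramic stacked on the pad, the bar in the V and on the white block, and the wedge flat on it about 3–5 mm (estimated) from the end stop. The stack is within about 2 mm of the pad centre, and I judged the level top from the contact force and the last picture, without measuring its angle.

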